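Catch the falling lid of the paint box and let it down

TASK

Shut the wooden paint box, whose lid stands open: nudge the lid forward past upright so that it starts to fall, catch it on a finger, and let it down slowly on that finger until it is fully shut, without letting it bang. Do not squeeze the lid, leave the box standing where it is, and leave the marker, the glue bottle and the roll of tape alone.

Things in the scene. Friction and masses are not known exactly. Their poses are not given: they have to be found in the camera images.
- paint_box: Wooden paint box, 161 x 244 x 72 mm shut, about 1.6 kg, loose. Origin: centre of its underside; x from its front to the hinged back, y along its width, z up. Box proper: x -74 to 76 mm, y -120 to 120 mm, rim 62 mm high. Shut, the flat lid spans x -76 to 76 mm, 244 mm wide, z 62 to 71 mm; a brass lip 50 mm wide in the middle of its front edge spans x -80.5 to -76.5, z 57 to 69 mm.
- hinge_mid (a point): Middle of the lid's hinge line, at the back of the box's rim: x 77, y 0, z 62 mm in the box's frame. The hinge line runs along the box's y axis.
- lid_lip (a point): On the lid: the lower outer corner of the lip, in its middle. With the lid shut it lies at x -80.5, y 0, z 57 mm in the box's frame; it moves with the lid, 158 mm from the hinge line.
- paint_box_lid (a joint): Lid angle (rad): 0 shut, 1.57 upright, 1.83 open on its stop, leaning back. Lid 160 g, easy hinge. From about 1.35 to 1.68 it stays put; above, it sinks back to the stop; below, it falls forward by itself within a second or two and bangs. Let go with the lip 8 mm or less above its shut place it settles softly; from 20 mm or more it bangs.
- marker: White marker pen with a green cap, 141 mm long, 16 mm thick, lying in front of the box. Bystander. Origin: centre of its underside.
- glue: White glue bottle with a pointed cap, 48 mm across, 139 mm high, standing beside the box at its -y end. Bystander. Origin: centre of its underside.
- tape: Roll of masking tape lying flat, 98 mm across, 25 mm high, beside the box at its +y end. Bystander. Origin: centre of its underside.

How it is judged (in metres and radians):
On the way:
1. the lid, past upright, is caught: it rests on the fingers half shut (0.25 to 1.0 rad) and sinks no faster than 1.2 rad/s, for 0.25 s (value of joint paint_box_lid between 0.25 and 1 rad and contact force between the fingers and paint_box above 0.1 N and velocity of joint paint_box_lid above -1.2 rad/s), for 0.25 s.
At the end, for the whole second after the job is handed in: The lid is fully shut (within 0.03 rad, 5 mm at the lip) and at rest; the box stands level within 30 mm of where it was; marker, glue bottle and tape lie within 20 mm of where they were, the bottle upright (value of joint paint_box_lid below 0.03 rad and velocity of joint paint_box_lid between -0.1 and 0.1 rad/s and distance of paint_box from where it was at the start of the episode below 0.03 m and angle between paint_box's own z axis and vertical below 0.05 rad and linear speed of paint_box below 0.02 m/s and distance of each of marker, glue, tape from where it was at the start of the episode below 0.02 m and angle between glue's own z axis and vertical below 0.2 rad); the robot touches nothing.
It fails at once if the lid bangs shut (faster than 2.6 rad/s, 0.4 m/s at the lip, in the last 0.2 rad) (value of joint paint_box_lid below 0.2 rad and velocity of joint paint_box_lid below -2.6 rad/s).
It fails at once if the lid or box is gripped or pressed with more than 20 N (contact force between the fingers and paint_box above 20 N).
It fails at once if the box is lifted, tipped or shoved by more than 30 mm (height (world z) of paint_box above 0.012 m or angle between paint_box's own z axis and vertical above 0.12 rad or distance of paint_box from where it was at the start of the episode above 0.03 m).
It fails at once if a bystander is moved by more than 20 mm or the glue bottle tipped (distance of any of marker, glue, tape from where it was at the start of the episode above 0.02 m or angle between glue's own z axis and vertical above 0.4 rad).
It also fails if it takes over 40 s, if anything falls off the work surface, if the arm or the gripper's body presses on something with over 40 N, if the wrist force passes 120 N, or if a joint passes its speed limit or range.

ROBOT

A 6-joint arm with a two-finger parallel gripper is mounted at the origin on a cart in front of the work surface, level with it; the furniture and walls round the work are solid. World frame = base frame: x ahead of the robot, y to its left, z up, the work surface at z = 0. Lengths are in mm, angles in rad, forces in N, time in s.
With the tool pointing down it reaches from about 300 to 750 mm from the base axis. Payload 8.5 kg.
Tool frame: the origin (TCP) lies at the very end of the fingers, on their centre line; the grasp point (between the pads) lies hold_point_z behind it (hold_point_z is the distance from the TCP to the grasp point, in mm); z points along the fingers, y is the line along which they close (so a half turn about z gives the same grasp; the last joint's range is limited). The gripper opens to 85 mm and grips with 20 to 120 N. Pads are 22 mm wide; open, the fingers measure 114 mm over their backs; the gripper's body (76 mm by 85 mm) begins 54 mm behind the grasp point. The pads swing forward as they close: fully open they stand 13 mm farther back than shut.
Start: joints at [0.512, 0.381, 1.297, -0, 1.464, -0.215], TCP at [410.93, 365.536, 231.322] pointing down, gripper open.
Joint ranges: [-3.11, 3.11], [-0.89, 2.33], [0.22, 2.48], [-1.42, 4.56], [0.17, 2.85], [-2.88, 2.88]. Speed limits (rad/s): [2.39, 2.39, 3.14, 3.14, 3.14, 3.14].

INTERFACE

Orientations are given as a unit quaternion [w, x, y, z].
In Python, from rig import * gives the robot as it stands.
- The arm moves only by the shell command python3 -m creep 'ROWS' [FORCE]. ROWS is JSON, one flat list of numbers, 5 for each row, row after row: the shift along the tool's x, y, z in m, then the turn about the tool's z in rad, then the opening, from 0 (shut) to 1 (fully open). A call has 1 to 8 rows; each row shifts and turns the commanded pose from where the row before left it, along the tool's axes as they then stand; what a row does not reach is not made up. A row lasts 1/12 s, in which the tool goes at most 41.7 mm and 7.16 degrees, less where a joint would pass 70% of its speed; a pose out of reach is approached as far as the arm can. A call with a gripper value outside its range is refused whole. The fingers move at their own pace and stop on an object; FORCE is the grip in N (left out, the last holds). Time passes only in rows, so rows that do not move let the fingers close. It gives the time, the measured TCP pose, the force, the opening and the grip force at its end, in the units of the state.
- get_state(): the state, without advancing time (a new reading comes with each control period).
- camera(name): name is "side" or "top" or "wrist"; returns the picture (400x640x3 uint8, red, green, blue); there is no depth.
- calibration(name): a dict with "camera_matrix" (3x3 intrinsics, pixels), "k1" (the pictures are not rectified: a ray, as slopes to the right and down, at radius r is drawn at 1 + k1 r^2 times it, then the intrinsics apply), "R" (3x3) and "t" (3): a world point X has camera coordinates R X + t. Camera axes: x right, y down, z forward; pixel columns grow to the right and rows downward; lengths in mm; the calibration is good to about 2 mm. A picture is of the moment at which its call begins: read the wrist's pose just before it. calibration takes no time and is no camera call; for the wrist camera it gives the pose at the moment of the call.
- hand_in(): hands the job in; it is judged then, once.
Trained networks look in the newest picture that a camera, given by its name, has taken for a name from the list of things; names that differ only in an ending like _2 or _b are one class to them, and where a whole thing is asked for, a point or a joint stands for the part that bears it (a point fixed in the world has none). Each returns a list of dicts, best first, with "conf" (0 to 1); they miss things now and then, are a little off and sometimes report something else, mostly with a low value. They report only what shows in the picture. A call takes as long as a camera call.
- trace(camera, name): "mask" (400x640 bool, what is visible of it) and "uv" ([column, row] in pixels, amid what is visible of it).
The state is a dict: "time_s": time; "q": joint angles; "joint_vel": joint speeds; "joint_efforts": joint torques, N m; "tool_pos": TCP position; "orientation": TCP orientation; "force": force on the tool from outside, world axes, zero at the start; "moment": the same for the moment, N m; "finger_gap": finger opening in mm; "finger_force": force on a finger pad.
Only numpy, scipy, OpenCV 4.12 (cv2) and the standard library are available. Lean on these libraries where they do the work, as an engineer would, in place of code of your own. Each camera call takes 0.05 s, during which the arm holds its last target. There are 200 camera calls.

## Working session

There is one attempt and no reset: what is moved stays moved. The work goes in short steps, Python scripts to look and compute and a shell command to move; the robot and the scene stay as the last step left them, time stands still between calls to the robot, and variables do not carry over. Pictures are saved under pics/ and viewed, at most 10 in all, crops included, and the job is handed in when it is done.

```bash
mkdir -p pics; ls
cat > h.py <<'E'
from rig import *
import numpy as np, cv2
def save(n,f):
    im=camera(n); cv2.imwrite('pics/'+f,im[:,:,::-1]); return im
E
python3 - <<'E'
from h import *
s=get_state(); print(s)
for n in("side","top"):
    save(n,n+'0.png'); c=calibration(n); print(n,c)
    for t in("paint_box","hinge_mid","lid_lip","paint_box_lid","marker","glue","tape"):
        r=trace(n,t)
        for d in r[:2]:
            ys,xs=np.where(d['mask']); print(t,round(d['conf'],2),np.round(d['uv']),xs.min(),xs.max(),ys.min(),ys.max())
E
```

```text
pics
{'time_s': 0.0, 'q': array([ 5.11700878e-01,  3.81183080e-01,  1.29830863e+00, -1.87845234e-05,
        1.46361073e+00, -2.15302861e-01]), 'joint_vel': array([ 8.79250210e-04,  8.80991997e-05, -1.23186362e-04,  2.62780969e-04,
       -9.15883330e-04, -1.84385973e-03]), 'joint_efforts': array([-3.48265648e-04, -4.48456907e+01, -2.31283307e+01, -2.29467751e-04,
        4.70761341e-03, -4.37926576e-05]), 'tool_pos': array([410.66588153, 365.38310159, 230.7025816 ]), 'orientation': array([-4.41614963e-04,  4.09490164e-01,  9.12314220e-01, -6.12311075e-04]), 'force': array([-0.21103229,  0.00879293,  0.04004174]), 'moment': array([ 0.01281818, -0.02895491, -0.05688773]), 'finger_force': 0.0, 'finger_gap': 85.20395339258415}
side {'camera_matrix': array([[439.99935069,   0.        , 317.6139477 ],
       [  0.        , 439.99935069, 192.49382401],
       [  0.        ,   0.        ,   1.        ]]), 'k1': -0.12397888855750082, 'R': array([[ 0.58918202, -0.80763063, -0.02443999],
       [-0.41822341, -0.27894246, -0.86445375],
       [ 0.69134197,  0.51954198, -0.50211792]]), 't': arra
[... 417 characters left out ...]
96,   0.        , 316.13507288],
       [  0.        , 506.47121796, 198.12243624],
       [  0.        ,   0.        ,   1.        ]]), 'k1': -0.1541737476944975, 'R': array([[ 0.02235167, -0.99965682,  0.01366147],
       [-0.99394711, -0.02369004, -0.10727501],
       [ 0.10756184, -0.011181  , -0.99413552]]), 't': array([-381.61587762,  490.27526062,  969.00026831])}
paint_box 0.76 [316. 199.] 244 395 106 276
hinge_mid 0.82 [317. 198.] 244 395 106 275
lid_lip 0.76 [345. 170.] 305 394 106 229
paint_box_lid 0.72 [349. 167.] 304 396 106 229
marker 0.65 [251. 233.] 224 277 207 256
glue 0.76 [350. 287.] 338 364 272 300
tape 0.85 [277.  87.] 261 307 76 123
tape 0.25 [349. 285.] 338 364 273 299
```

View pics/side0.png

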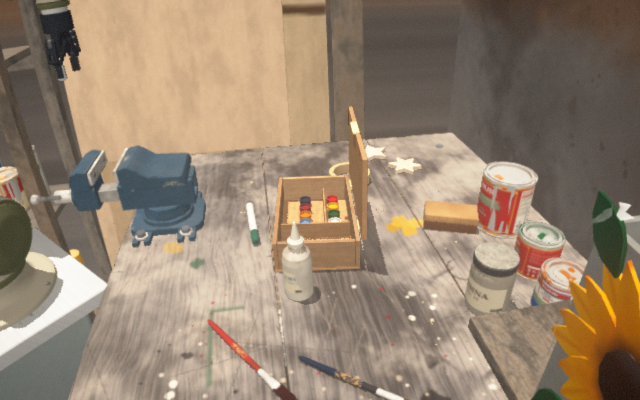

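View pics/top0.png

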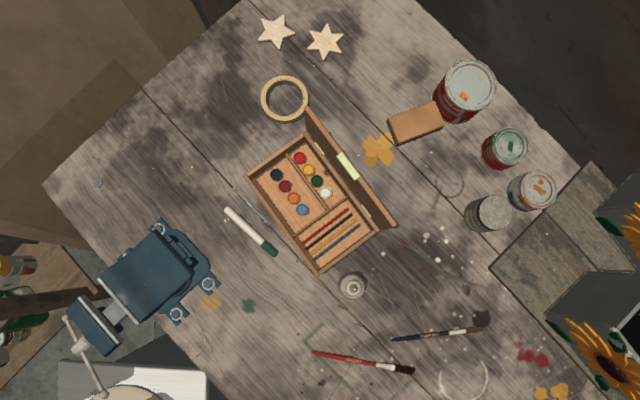

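The side view shows the lid leaning open at the right of the box (columns 348–367, rows 107–239). The top view shows the box turned about 50°, hinge from about (305,108) to (395,226), with tape at (277,87), marker at (251,233) and glue at (350,287). Next I fit the box pose and lid angle to the masks.

```bash
cat >> h.py <<'E'
def proj(c,P):
    X=np.asarray(P,float)@c['R'].T+c['t']; s=X[:,:2]/X[:,2:]; s=s*(1+c['k1']*(s**2).sum(1,keepdims=True))
    K=c['camera_matrix']; return s*[K[0,0],K[1,1]]+K[:2,2]
def boxw(p,P):
    P=np.asarray(P,float); c,s=np.cos(p[2]),np.sin(p[2]); return np.c_[p[0]+c*P[:,0]-s*P[:,1],p[1]+s*P[:,0]+c*P[:,1],P[:,2]]
def lidrot(th,P):
    d=77-np.asarray(P)[:,0]; z=np.asarray(P)[:,2]-62; c,s=np.cos(th),np.sin(th)
    return np.c_[77-(d*c-z*s),np.asarray(P)[:,1],62+d*s+z*c]
def corners(a,b,c): return np.array([[x,y,z] for x in a for y in b for z in c],float)
B=corners((-74,76),(-120,120),(0,62)); L=corners((-76,76),(-122,122),(62,71))
def hull(c,P,m):
    cv2.fillConvexPoly(m,cv2.convexHull(np.round(proj(c,P)*8).astype(np.int32)),1,shift=3)
E
cat > fit.py <<'E'
from h import *
from scipy.optimize import minimize
D={}
for n in("side","top"):
    camera(n); D[n]=(calibration(n),trace(n,"hinge_mid")[0]['mask'],trace(n,"paint_box_lid")[0]['mask'],trace(n,"glue")[0]['mask'])
def iou(a,b,ig): a=a&~ig;b=b&~ig; return (a&b).sum()/(a|b).sum()
def cost(p):
    k=0
    for n,(c,mb,ml,ig) in D.items():
        l=np.zeros((400,640),np.uint8); hull(c,boxw(p,lidrot(p[3],L)),l)
        b=l.copy(); hull(c,boxw(p,B),b); ig=cv2.dilate(ig.astype(np.uint8),np.ones((3,3)))>0
        k+=2-iou(b>0,mb,ig)-iou(l>0,ml,ig)
    return k
c=D['top'][0]; i=np.linalg.inv(c['camera_matrix'])
def ray(u,z):
    s=(i@[*u,1])[:2]; s=s*(1+c['k1']*-(s@s)); d=c['R'].T@[*s,1]; o=-c['R'].T@c['t']; return o+d*(z-o[2])/d[2]
x0=[*ray((312,200),62)[:2],-0.9,1.8]; print(x0)
r=min((minimize(cost,[*x0[:2],y,1.8],method='Nelder-Mead',options=dict(initial_simplex=np.array([[*x0[:2],y,1.8]]*5)+np.vstack([np.zeros(4),np.diag([15,15,.15,.1])]),maxiter=400)) for y in(-.8,-1.05)),key=lambda r:r.fun)
p=r.x; print(np.round(p,3),r.fun)
for n,z in(("tape",25),("glue",139),("marker",16)): print(n,np.round(ray(trace("top",n)[0]['uv'],z)))
print('corners',np.round(boxw(p,B[1::2])),'lid',np.round(boxw(p,lidrot(p[3],L))))
for q in [(245,176),(318,275)]: print(ray(q,62))
np.save('p.npy',p)
E
python3 fit.py
```

```text
Traceback (most recent call last):
  File "fit.py", line 5, in <module>
    camera(n); D[n]=(calibration(n),trace(n,"hinge_mid")[0]['mask'],trace(n,"paint_box_lid")[0]['mask'],trace(n,"glue")[0]['mask'])
                                                                                                        ~~~~~~~~~~~~~~~^^^
IndexError: list index out of range
```

```bash
sed -i 's/^D={}/D={}\ndef tr(n,t):\n    for _ in range(5):\n        r=trace(n,t)\n        if r: return r[0]\n        camera(n)\n    return dict(mask=np.zeros((400,640),bool),uv=(0,0))/; s/trace(\([a-z"]*\),\([a-z_"]*\))\[0\]/tr(\1,\2)/g' fit.py; python3 fit.py; python3 -c "from rig import *;print(get_state()['time_s'])"
```

```text
[np.float64(491.6015652182335), np.float64(-362.03197627201), -0.9, 1.8]
[ 486.806 -359.227   -0.921    1.543] 0.18038940603468867
tape [ 727. -295.   25.]
glue [ 336. -429.  139.]
marker [ 430. -241.   16.]
corners [[ 346. -373.   62.]
 [ 538. -228.   62.]
 [ 437. -492.   62.]
 [ 628. -347.   62.]] lid [[ 434. -491.  215.]
 [ 439. -498.  215.]
 [ 628. -343.  215.]
 [ 633. -351.  215.]
 [ 436. -494.   63.]
 [ 442. -501.   63.]
 [ 631. -347.   63.]
 [ 636. -354.   63.]]
[ 534.77066869 -232.55686828   62.        ]
[ 350.06830069 -376.5811595    62.        ]
1.95
```

Run:
```python
from h import *
p=np.load('p.npy'); out=[]
E=[(0,1),(0,2),(0,4),(1,3),(1,5),(2,3),(2,6),(3,7),(4,5),(4,6),(5,7),(6,7)]
for n,(x,y,w,h) in dict(side=(250,90,140,200),top=(230,90,190,200)).items():
    im=cv2.imread(f'pics/{n}0.png'); im=cv2.resize(im[y:y+h,x:x+w],None,fx=2.4,fy=2.4,interpolation=cv2.INTER_CUBIC); c=calibration(n)
    for P,col in((boxw(p,B),(255,255,0)),(boxw(p,lidrot(p[3],L)),(0,0,255)),(boxw(p,lidrot(1.83,L)),(0,255,0))):
        q=np.int32((proj(c,P)-[x,y]+.5)*2.4)
        for a,b in E: cv2.line(im,tuple(map(int,q[a])),tuple(map(int,q[b])),col,1)
    out.append(im)
cv2.imwrite('pics/ov.png',np.hstack(out))
```

```text
(no output)
```

View pics/ov.png

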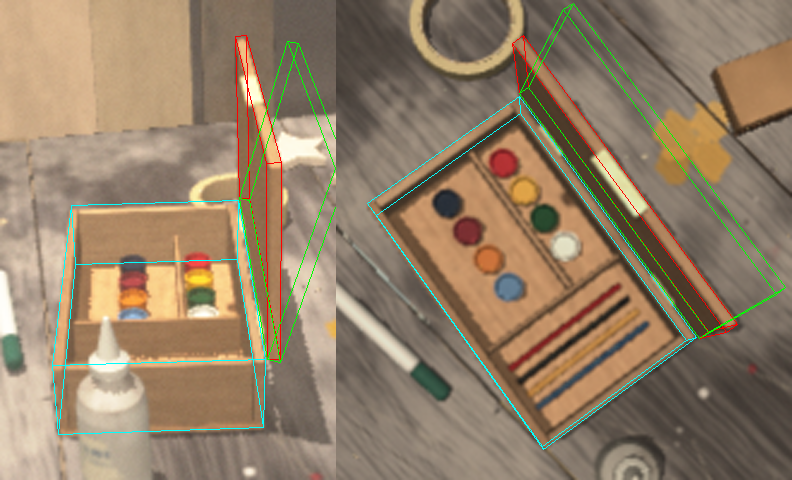

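The overlay shows the fitted box (cyan) and lid (red) matching both views, so the lid is near upright at about 1.54 rad. Plan: straddle the lid near its +y end with the open gripper turned 45°. The rear finger nudges, the front finger catches, then I slide sideways so the rear finger clears the lid's end before the final lowering.

```bash
python3 -m creep '[-0.034,-0.018,-0.003,0,1,-0.034,-0.018,-0.003,0,1,-0.034,-0.018,-0.003,0,1,-0.034,-0.018,-0.003,0,1,-0.034,-0.018,-0.003,0,1,-0.034,-0.018,-0.003,0,1,-0.034,-0.018,0,0,1,-0.034,-0.018,0,0,1]'
python3 -m creep '[-0.034,-0.018,0,0,1,-0.034,-0.018,0,0,1,-0.034,-0.018,0,0,1,-0.034,-0.018,0,0,1,-0.034,-0.018,0,0,1,-0.034,-0.018,0,0,1,-0.034,-0.018,0,0,1,-0.034,-0.018,0,0,1]'
python3 -m creep '[0,0,0,0.123,1,0,0,0,0.123,1,0,0,0,0.123,1,0,0,0,0.123,1,0,0,0,0.123,1,0,0,0,0.123,1,0,0,0,0.123,1]'
```

```text
time_s: 2.62
tool_pos: [484.2, 64.8, 249.7]
orientation: [0.0, 0.409, 0.912, 0.0]
force: [0.2, 0.5, -0.2]
finger_gap: 85.3
finger_force: 0.0
time_s: 3.28
tool_pos: [557.4, -234.3, 249.4]
orientation: [0.0, 0.41, 0.912, 0.0]
force: [1.3, 0.4, 0.7]
finger_gap: 85.5
finger_force: 0.0
time_s: 3.87
tool_pos: [557.3, -232.4, 249.2]
orientation: [-0.0, 0.755, 0.656, -0.0]
force: [0.8, 0.2, 0.2]
finger_gap: 85.7
finger_force: 0.0
```

```bash
python3 -m creep '[-0.028,0.0108,0,0,1,-0.028,0.0108,0,0,1,-0.028,0.0108,0,0,1,-0.028,0.0108,0,0,1,-0.027,0.0108,0.008,0,1,0,0,0.01,0,1]'
python3 - <<'E'
from h import *
a=save('side','s1.png');b=save('wrist','w1.png')
cv2.imwrite('pics/c1.png',np.hstack([cv2.resize(a[50:300,220:420],None,fx=2,fy=2),cv2.resize(b,None,fx=.625,fy=1.25)[:500]])[:,:,::-1])
print(get_state()['tool_pos'])
E
```

```text
time_s: 4.37
tool_pos: [592.2, -382.2, 230.0]
orientation: [0.001, 0.754, 0.657, -0.0]
force: [0.1, -0.7, -0.6]
finger_gap: 85.5
finger_force: 0.0
[ 591.67430566 -377.66335218  228.52730538]
```

View pics/c1.png

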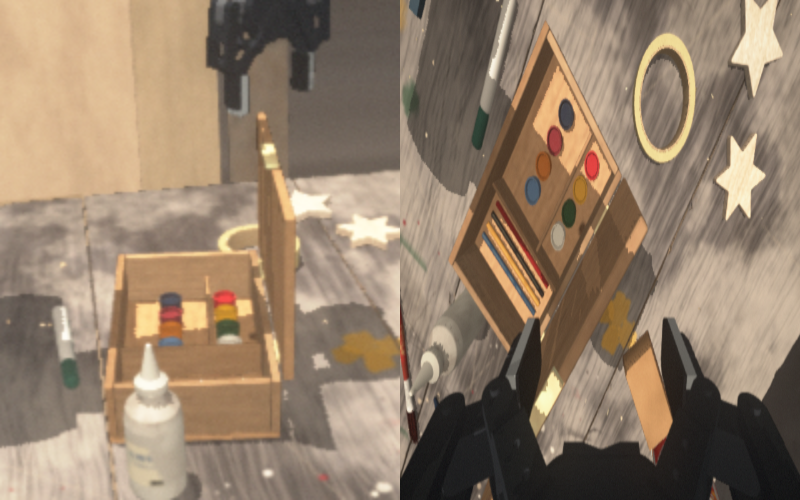

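The side crop shows the fingers at (237,95) and (303,70) on either side of the lid's top end at (262,118). The wrist view also shows the lid between the fingers, so I descend.

```bash
python3 -m creep '[0,0,0.012,0,1,0,0,0.012,0,1,0,0,0.012,0,1,0,0,0.012,0,1,0,0,0.012,0,1,0,0,0.008,0,1,0,0,0,0,1]'
python3 - <<'E'
from h import *
a=save('side','s2.png');b=save('top','t2.png')
cv2.imwrite('pics/c2.png',np.hstack([cv2.resize(a[50:250,250:390],None,fx=2.5,fy=2.5),cv2.resize(b[90:290,240:420],None,fx=2.5,fy=2.5)])[:,:,::-1])
s=get_state();print(s['tool_pos'],s['force'])
E
```

```text
time_s: 5.05
tool_pos: [591.9, -376.0, 162.2]
orientation: [-0.001, 0.753, 0.659, -0.0]
force: [-0.1, -0.8, -0.1]
finger_gap: 85.3
finger_force: 0.0
[ 592.46402194 -376.83058701  164.15473995] [-0.53924259 -0.28383756 -0.32104964]
```

View pics/c2.png

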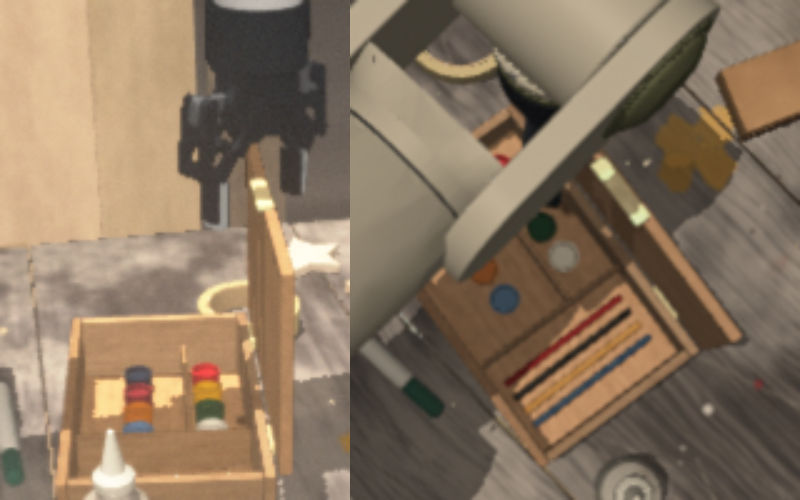

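The side crop shows the front finger at (215,215) and the rear one at (292,180), with the lid between them. Now the nudge.

```bash
python3 -m creep '[0.0035,-0.0035,0,0,1,0.0035,-0.0035,0,0,1,0.0035,-0.0035,0,0,1,0.0035,-0.0035,0,0,1,0.0035,-0.0035,0,0,1,0.0035,-0.0035,0,0,1,0.0035,-0.0035,0,0,1]'
cat > look.py <<'E'
from h import *
from scipy.optimize import minimize_scalar
import sys
p=np.load('p.npy'); s=get_state(); im=save('side',sys.argv[1]); c=calibration('side')
d=s['tool_pos'][:2]-p[:2]; cs,sn=np.cos(p[2]),np.sin(p[2])
print('t',s['time_s'],'C box',round(cs*d[0]+sn*d[1],1),round(-sn*d[0]+cs*d[1],1),'z',round(s['tool_pos'][2],1))
f=s['force']; print('F box',np.round([cs*f[0]+sn*f[1],-sn*f[0]+cs*f[1],f[2]],1))
r=trace('side','paint_box_lid')
if r:
    m=r[0]['mask']
    def k(th):
        l=np.zeros((400,640),np.uint8); hull(c,boxw(p,lidrot(th,L)),l); l=l>0; return -(l&m).sum()/(l|m).sum()
    g=np.linspace(0,1.8,91); v=[k(t) for t in g]; print('theta',g[np.argmin(v)].round(2),'iou',-min(v),'conf',r[0]['conf'])
E
python3 look.py s3.png
```

```text
time_s: 5.73
tool_pos: [570.9, -349.3, 163.5]
orientation: [0.0, 0.753, 0.658, 0.0]
force: [-0.4, -0.4, -0.5]
finger_gap: 85.6
finger_force: 0.1
t 5.7333 C box 42.9 73.0 z 163.5
F box [ 0.1 -0.5 -0.5]
theta 1.4 iou 0.8586723768736617 conf 0.64
```

```bash
python3 -m creep '[0.0035,-0.0035,0,0,1,0.0035,-0.0035,0,0,1,0.0035,-0.0035,0,0,1,0.0018,-0.0018,0,0,1,0,0,0,0,1,0,0,0,0,1,0,0,0,0,1,0,0,0,0,1]'
python3 look.py s4.png
```

```text
time_s: 6.5
tool_pos: [560.7, -336.0, 163.2]
orientation: [-0.0, 0.753, 0.658, -0.0]
force: [-1.1, -0.5, -0.8]
finger_gap: 85.4
finger_force: 0.2
t 6.5 C box 26.2 72.9 z 163.2
F box [-0.3 -1.2 -0.8]
theta 1.08 iou 0.866619368570415 conf 0.98
```

```bash
python3 -m creep '[0.0039,-0.0011,0.0024,0,1,0.0039,-0.0011,0.0024,0,1,0.0039,-0.0011,0.0024,0,1,0.0039,-0.0011,0.0024,0,1,0.0039,-0.0011,0.0024,0,1,0.0039,-0.0011,0.0024,0,1,0.0039,-0.0011,0.0024,0,1,0.0039,-0.0011,0.0024,0,1]'
python3 look.py s5.png
```

```text
time_s: 7.27
tool_pos: [556.1, -303.4, 143.9]
orientation: [-0.0, 0.753, 0.658, -0.0]
force: [-1.0, -0.6, 0.7]
finger_gap: 85.7
finger_force: 0.2
t 7.2667 C box -2.6 89.0 z 143.9
F box [-0.2 -1.1  0.7]
theta 0.84 iou 0.922055569215638 conf 0.67
```

```bash
python3 -m creep '[0.0034,0,0.0025,0,1,0.0034,0,0.0025,0,1,0.0034,0,0.0025,0,1,0.0034,0,0.0025,0,1,0.0034,0,0.0025,0,1,0.0034,0,0.0025,0,1,0.0034,0,0.0025,0,1,0.0034,0,0.0025,0,1]'
python3 look.py s6.png
```

```text
time_s: 8.03
tool_pos: [559.8, -276.5, 123.8]
orientation: [-0.0, 0.753, 0.658, -0.0]
force: [-0.7, 0.5, 0.7]
finger_gap: 85.2
finger_force: 0.3
t 8.0333 C box -21.7 108.2 z 123.8
F box [-0.8 -0.3  0.7]
theta 0.64 iou 0.9270597904253133 conf 0.92
```

```bash
python3 -m creep '[0.0023,-0.0016,0.005,0,1,0.0023,-0.0016,0.005,0,1,0.0023,-0.0016,0.005,0,1,0.0023,-0.0016,0.005,0,1,0.0023,-0.0016,0.005,0,1,0.0023,-0.0016,0.005,0,1,0.0023,-0.0016,0.005,0,1,0.0023,-0.0016,0.005,0,1]'
python3 look.py s7.png
```

```text
time_s: 8.8
tool_pos: [549.2, -256.7, 83.4]
orientation: [-0.0, 0.753, 0.658, -0.0]
force: [-0.7, -0.0, -0.3]
finger_gap: 85.1
finger_force: 0.5
t 8.8 C box -43.9 111.7 z 83.4
F box [-0.4 -0.5 -0.3]
theta 0.34 iou 0.9455246102644946 conf 0.62
```

View pics/s7.png

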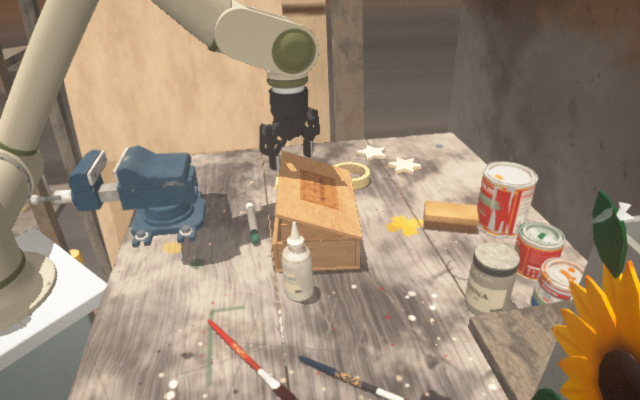

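The side view shows the lid at about 0.34 rad resting on the front finger near (285,155); the marker, glue and tape look undisturbed.

```bash
python3 -m creep '[0.0007,-0.0007,0.0026,0,1,0.0006,-0.0006,0.0026,0,1,0.0006,-0.0006,0.0026,0,1,0.0005,-0.0005,0.0026,0,1,0.0005,-0.0005,0.0026,0,1,0.0004,-0.0004,0.0026,0,1,0.0004,-0.0004,0.0026,0,1,0.0004,-0.0004,0.0026,0,1]'
python3 look.py s8.png
```

```text
time_s: 9.57
tool_pos: [545.8, -252.0, 62.9]
orientation: [-0.0, 0.753, 0.658, -0.0]
force: [-3.8, 3.2, 1.8]
finger_gap: 85.2
finger_force: 2.3
t 9.5667 C box -49.7 111.8 z 62.9
F box [-4.9 -1.1  1.8]
theta 0.2 iou 0.9375531733877829 conf 0.76
```

```bash
python3 -m creep '[0.0004,-0.0004,0.0019,0,1,0.0003,-0.0003,0.0019,0,1,0.0003,-0.0003,0.0019,0,1,0.0002,-0.0002,0.0019,0,1,0.0002,-0.0002,0.0019,0,1,0.0002,-0.0002,0.0019,0,1,0.0002,-0.0002,0.0019,0,1,0.0002,-0.0002,0.0019,0,1]'
python3 look.py s9.png
```

```text
time_s: 10.33
tool_pos: [544.1, -249.8, 47.8]
orientation: [-0.0, 0.753, 0.658, -0.0]
force: [-4.3, 3.2, 0.5]
finger_gap: 85.5
finger_force: 2.7
t 10.3333 C box -52.5 111.8 z 47.8
F box [-5.1 -1.5  0.5]
theta 0.1 iou 0.9424232309746329 conf 0.81
```

```bash
python3 -m creep '[0.0001,-0.0001,0.0019,0,1,0.0001,-0.0001,0.0019,0,1,0.0001,-0.0001,0.0019,0,1,0.0001,-0.0001,0.0019,0,1,0.0001,-0.0001,0.0019,0,1,0,0,0.0015,0,1,0,0,0.0015,0,1]'
python3 look.py s10.png
```

```text
time_s: 11.02
tool_pos: [543.3, -248.9, 35.2]
orientation: [-0.001, 0.753, 0.658, -0.0]
force: [-5.3, 4.7, 0.4]
finger_gap: 85.8
finger_force: 3.7
t 11.0167 C box -53.7 111.7 z 35.2
F box [-7.  -1.4  0.4]
theta 0.04 iou 0.9193979933110368 conf 0.93
```

```bash
python3 -m creep '[0,0,0.0015,0,1,0,0,0.0015,0,1,0.0001,-0.0001,0.0015,0,1,0,0,0.0015,0,1,0,0,0,0,1]'
python3 look.py s11.png
python3 - <<'E'
import cv2
a=cv2.imread('pics/s11.png'); cv2.imwrite('pics/c11.png',cv2.resize(a[130:290,240:390],None,fx=3.7,fy=3.7))
E
```

```text
time_s: 11.53
tool_pos: [543.4, -248.8, 29.5]
orientation: [-0.001, 0.753, 0.658, -0.0]
force: [-5.4, 6.0, 3.6]
finger_gap: 85.2
finger_force: 3.9
t 11.5333 C box -53.7 111.8 z 29.5
F box [-8.  -0.7  3.6]
theta 0.0 iou 0.928772569156866 conf 0.94
```

View pics/c11.png

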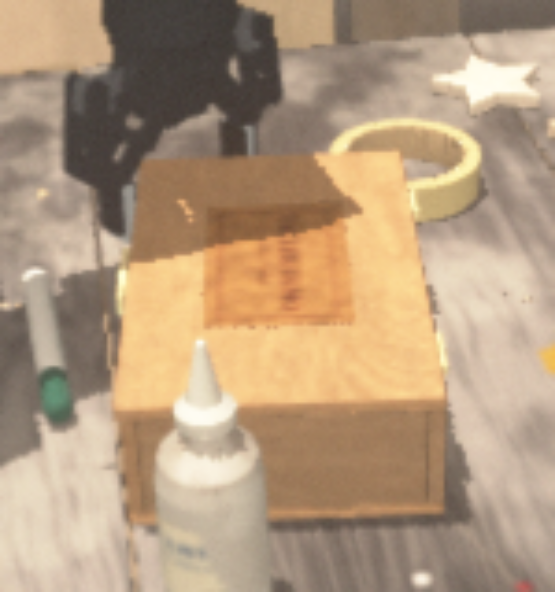

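The crop shows the lid flush on the box, and the measured angle is 0.00. I back off forward and up.

```bash
python3 -m creep '[0.002,-0.002,0,0,1,0.004,-0.004,0,0,1,0.007,-0.007,0,0,1,0.01,-0.007,-0.002,0,1,0.01,-0.004,-0.02,0,1,0.005,0,-0.03,0,1,0,0,-0.03,0,1,0,0,-0.03,0,1]'
python3 -m creep '[0,0,-0.03,0,1,0,0,-0.02,0,1,0,0,0,0,1,0,0,0,0,1]'
python3 look.py s12.png; sed -i 's/^x0=.*/x0=[487,-359]/; s/1\.8\]/.03]/g; s/p.npy/p2.npy/' fit.py; python3 fit.py
```

```text
time_s: 12.3
tool_pos: [525.4, -208.4, 143.3]
orientation: [0.001, 0.753, 0.658, 0.0]
force: [-0.3, -0.7, -0.4]
finger_gap: 85.6
finger_force: 0.0
time_s: 12.63
tool_pos: [525.6, -208.8, 192.7]
orientation: [0.002, 0.753, 0.658, 0.0]
force: [0.1, -1.1, -1.2]
finger_gap: 85.5
finger_force: 0.0
t 12.6333 C box -96.3 121.8 z 192.7
F box [ 0.9 -0.5 -1.2]
theta 0.0 iou 0.9051997993646548 conf 0.97
[ 4.86588e+02 -3.58762e+02 -9.21000e-01 -3.40000e-02] 0.11644846946187315
tape [ 730. -295.   25.]
glue [ 336. -430.  139.]
marker [ 428. -234.   16.]
corners [[ 346. -372.   62.]
 [ 537. -227.   62.]
 [ 437. -492.   62.]
 [ 628. -347.   62.]] lid [[ 344. -372.   57.]
 [ 343. -372.   66.]
 [ 538. -225.   57.]
 [ 538. -224.   66.]
 [ 435. -493.   62.]
 [ 435. -493.   71.]
 [ 630. -346.   62.]
 [ 630. -345.   71.]]
[ 534.77066869 -232.55686828   62.        ]
[ 350.06830069 -376.5811595    62.        ]
```

View pics/s12.png

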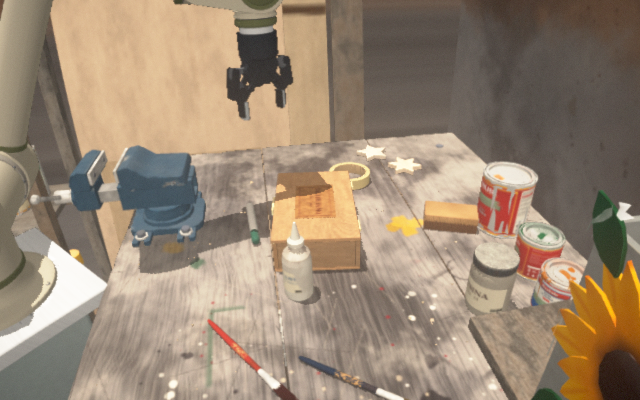

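The side view shows the box shut at (315,220), unmoved (fit within 1 mm), with the marker, glue and tape in their places and the gripper clear at (258,90).

```bash
python3 -c "from rig import *;print(hand_in())"
```

```text
the job is handed in; nothing more can be done
None
```

The lid was nudged past upright, caught on the front finger and lowered slowly until fully shut; by the final camera check the box, marker, glue and tape had not moved. The job is handed in, but no verdict came back.

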